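# Open the red charger test fixture

## Task

The contact pins of the charger test fixture with the red cover plate need cleaning: turn its yellow swing tab fully aside, either way, so that it is clear of the cover, then lift the red cover out and lay it flat, handle up, in the empty low carton; set it down, do not drop it in. Leave the tab turned aside, and leave the white cover in its own fixture.

Things in the scene. Friction and masses are not known exactly. Their poses are not given: they have to be found in the camera images.
- red_plate: Red cover plate 130 (x) x 90 (y) x 8 mm, 0.11-0.23 kg, loose (2.5 mm play) in the recess of a fixed grey fixture 30 mm high; recess floor 22 mm above the table, plate top flush with the fixture's. Origin: centre of its underside; z up. On its centre a black handle 40 (x) x 16 (y) mm, from 8 to 38 mm above the origin. A yellow tab holds its -x end, which faces the robot within 0.3 rad.
- red_tab (a joint): Yellow tab over the red plate, vertical hinge, rad: 0 = along the plate's +x, + is counterclockwise from above; stops +-1.75, starts within +-0.35, clear of the plate beyond 1.25 either way; stays where left (0.04 N m). Pivot: 87 mm from the seated plate's origin along its -x. Tab 14 mm wide, 42 long, top 37 mm above table; on it, 34 mm from the pivot, a blue post 10 mm thick, up to 65 mm above table.
- carton: The empty low open cardboard carton, fixed to the table, 200 (x) x 170 (y) mm, 30 mm high, walls and floor 4 mm thick. Origin: centre of its underside, on the table; z up. It and the two fixtures stand side by side in any order.
- white_plate: White cover plate of the same shape, size and origin, lying in the other, identical fixture under its own yellow tab. It is to stay there.
There are look-alikes about, which are no part of the job. Leave any orange or pink look-alike of the part that bears red_tab alone. There is more than one size of the red_plate; the job needs the larger.

How it is judged:
On the way, in this order (a step that is already met when the one before it is completed fails the run):
1. the yellow tab of the red cover is turned aside (more than 1.2 rad) while the red cover still lies in its fixture ((value of joint red_tab above 1.2 rad or value of joint red_tab below -1.2 rad) and distance of red_plate from where it was at the start of the episode below 0.015 m), for 0.2 s.
2. the red cover is lifted out, its underside more than 45 mm above the table (height (world z) of red_plate above 0.045 m), for 0.1 s.
At the end, for the whole second after the job is handed in: The red cover is at rest, flat (within 10 degrees), handle up, on the floor of the empty carton (underside within 8 mm of it, centre within 55 mm of the carton's along each side); its tab is over 1.2 rad aside; the white cover is within 15 mm of its start (x of red_plate in the frame of carton between -0.055 and 0.055 m and y of red_plate in the frame of carton between -0.055 and 0.055 m and z of red_plate in the frame of carton between 0 and 0.012 m and angle between red_plate's own z axis and vertical below 0.17 rad and linear speed of red_plate below 0.02 m/s and (value of joint red_tab above 1.2 rad or value of joint red_tab below -1.2 rad) and distance of white_plate from where it was at the start of the episode below 0.015 m); the robot touches nothing.
It fails at once if the red cover falls into the carton (faster than 0.7 m/s when its underside is less than 40 mm above the table) (x of red_plate in the frame of carton between -0.055 and 0.055 m and y of red_plate in the frame of carton between -0.055 and 0.055 m and z of red_plate in the frame of carton below 0.04 m and linear speed of red_plate above 0.7 m/s).
It fails at once if the white cover is moved more than 15 mm (distance of white_plate from where it was at the start of the episode above 0.015 m).
It also fails if it takes over 46 s, if anything falls off the work surface, if the arm or the gripper's body presses on something with over 40 N, if the wrist force passes 120 N, or if a joint passes its speed limit or range.

## Robot

A 7-joint arm with a two-finger parallel gripper is mounted at the origin on the work surface. World frame = base frame: x ahead of the robot, y to its left, z up, the work surface at z = 0. Lengths are in m, angles in rad, forces in N, time in s.
With the tool pointing down it reaches from about 0.4 to 0.875 m from the base axis. Payload 19.3 kg.
Tool frame: the origin (TCP) lies at the very end of the fingers, on their centre line; the grasp point (between the pads) lies 19 mm behind it; z points along the fingers, y is the direction in which the jaws open and shut (so a half turn about z gives the same grasp; the last joint's range is limited). The gripper opens to 85 mm and grips with 20 to 120 N. Pads are 22 mm wide; open, the fingers measure 114 mm over their backs; the gripper's body (76 mm by 85 mm) begins 54 mm behind the grasp point. The pads swing forward as they close: fully open they stand 13 mm farther back than shut.
Start: joints at [1.217, 0.521, -0.036, 1.599, 0.021, 1.021, -0.113], TCP at [0.175, -0.6, 0.231] pointing down, gripper open.
Joint ranges: [-2.91, 2.91], [-0.3, 2.13], [-1.5, 1.42], [0.17, 2.43], [-1.26, 4.41], [0.16, 1.93], [-2.52, 2.52]. Speed limits (rad/s): [1.89, 1.89, 2.39, 2.39, 3.01, 3.01, 3.01].

## Interface

Orientations are given as [roll, pitch, yaw] about the fixed x, y, z axes, in that order (R = Rz(yaw) Ry(pitch) Rx(roll)).
In Python, from workcell import bot gives the robot as it stands.
- The arm moves only by the tool carry_out, never from a script. Its argument "targets" is a list of rows, each a list of 7 numbers: the shift along the tool's x, y, z in mm, then the turn, a rotation vector about the tool's x, y, z in units of 6 degrees (1.0 is 6 degrees), then the closure in counts, from 0 (fully open) to 255 (shut). A call has 1 to 5 rows; each row shifts and turns the commanded pose from where the row before left it, along the tool's axes as they then stand; what a row does not reach is not made up. A row lasts 1/12 s, in which the tool goes at most 41.7 mm and 7.16 degrees, less where a joint would pass 70% of its speed; a pose out of reach is approached as far as the arm can. A call is refused whole if a number of a shift passes 41.7 or a number of a turn 1, either way. A call with a gripper value outside its range is refused whole. The fingers move at their own pace and stop on an object; "force" is the grip in N (left out, the last holds). Time passes only in rows, so rows that do not move let the fingers close. It gives the time, the measured TCP pose, the force and the opening at its end, in the units of the state.
- bot.observe(): the state, without advancing time (a new reading comes with each control period).
- bot.grab_frame(name): name is "scene" or "top"; returns a dict with "color" (480x640x3 uint8, red, green, blue), "z_map" (480x640 float32, m along the optical axis (not along the pixel's ray), 0 where there is no reading), "K" (3x3 intrinsics, pixels), "cam_to_world" (4x4, takes a point from camera to world coordinates). Camera axes: x right, y down, z forward; pixel columns grow to the right and rows downward; lengths in m; the calibration is good to about 2 mm. A picture is of the moment at which its call begins.
- bot.job_done(): hands the job in, once; it reports no verdict.
The state is a dict: "clock": time; "qpos": joint angles; "qd": joint speeds; "joint_efforts": joint torques, N m; "position": TCP position; "tool_rot": TCP orientation; "force": force on the tool from outside, world axes, zero at the start; "moment": the same for the moment, N m; "grip_width": finger opening in m.
Only numpy, scipy, OpenCV 4.12 (cv2) and the standard library are available. Lean on these libraries where they do the work, as an engineer would, in place of code of your own. Each camera call takes 0.05 s, during which the arm holds its last target. There are 200 camera calls.

## Working session

There is one attempt and no reset: what is moved stays moved. The work goes in short steps, Python scripts to look and compute and a tool call to move; the robot and the scene stay as the last step left them, time stands still between calls to the robot, and variables do not carry over. Pictures are saved under pics/ and viewed, about 8 in all and at most 12, crops included, and the job is handed in when it is done.

Besides the shell and the picture viewer there is one more tool, called after ">>>" as name([rows], argument=value, ...), one row to a line, values as JSON. carry_out: Moves the arm, as the interface text tells. Its arguments: {"type":"object","properties":{"targets":{"type":"array","items":{"type":"array","items":{"type":"number"}}},"force":{"type":"number"}},"required":["targets"]}

```bash
mkdir -p pics; ls; python3 - <<'E'
from workcell import bot
import cv2,numpy as np,pickle
s=bot.observe();print({k:np.round(v,3) for k,v in s.items()})
for n in("top","scene"):
    f=bot.grab_frame(n);pickle.dump(f,open(f"pics/{n}0.pkl","wb"))
    cv2.imwrite(f"pics/{n}0.png",f["color"][:,:,::-1]);print(n,f["K"].tolist(),np.round(f["cam_to_world"],3).tolist())
E
```

```text
pics
{'clock': np.float64(0.0), 'qpos': array([ 1.217,  0.522, -0.036,  1.6  ,  0.021,  1.021, -0.113]), 'qd': array([ 0.002, -0.002,  0.001, -0.003,  0.001,  0.   ,  0.001]), 'joint_efforts': array([-3.0000e-03, -9.2713e+01,  1.9770e+00, -3.6993e+01,  1.7000e-02,
        8.0000e-03,  0.0000e+00]), 'position': array([ 0.175, -0.6  ,  0.231]), 'tool_rot': array([-3.14 ,  0.   ,  0.284]), 'force': array([-0.231,  0.591,  0.483]), 'moment': array([-0.035, -0.007, -0.006]), 'grip_width': np.float64(0.085)}
top [[536.1228603889197, 0.0, 315.1917143379649], [0.0, 536.1228603889197, 241.1263997117471], [0.0, 0.0, 1.0]] [[0.006, -0.983, 0.181, 0.216], [-1.0, -0.01, -0.022, 0.036], [0.023, -0.181, -0.983, 1.076], [0.0, 0.0, 0.0, 1.0]]
scene [[435.906882526399, 0.0, 316.6141743684442], [0.0, 435.906882526399, 242.98147039999117], [0.0, 0.0, 1.0]] [[0.177, 0.809, -0.56, 0.835], [0.984, -0.15, 0.095, -0.041], [-0.007, -0.568, -0.823, 0.692], [0.0, 0.0, 0.0, 1.0]]
```

View pics/top0.png

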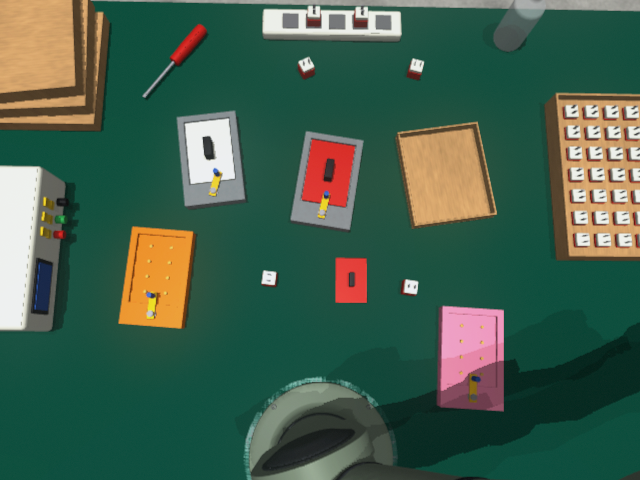

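View pics/scene0.png

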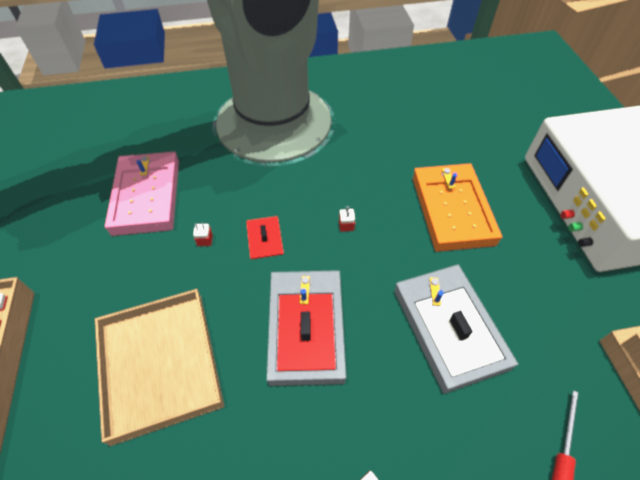

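The top view shows the red-covered grey fixture at (328,180), with its yellow tab at (323,205). The white fixture is at (211,158) and the empty carton at (447,174). There are three look-alikes: a small red plate at (351,280), an orange fixture at (157,278) and a pink one at (471,358). The large red plate in the grey fixture is the one that fits. I'll measure it and confirm it in a crop.

```bash
cat > h.py <<'E'
import cv2,numpy as np,pickle
from scipy.spatial.transform import Rotation as R
def ray(f,uv,z):
    "pixels (n,2) -> world points on plane z"
    uv=np.atleast_2d(uv).astype(float);T=f["cam_to_world"]
    d=np.c_[uv,np.ones(len(uv))]@np.linalg.inv(f["K"]).T@T[:3,:3].T
    return T[:3,3]+d*((z-T[2,3])/d[:,2])[:,None]
def hsvmask(f,lo,hi): return cv2.inRange(cv2.cvtColor(f["color"],cv2.COLOR_RGB2HSV),lo,hi)
def blobs(m,box,amin=8):
    k=np.zeros_like(m);x0,y0,x1,y1=box;k[y0:y1,x0:x1]=m[y0:y1,x0:x1]
    c=cv2.findContours(k,cv2.RETR_EXTERNAL,cv2.CHAIN_APPROX_NONE)[0]
    return sorted([a for a in c if cv2.contourArea(a)>=amin],key=cv2.contourArea)[::-1]
def rect(f,c,z):
    p=ray(f,c[:,0],z)[:,:2].astype(np.float32);r=cv2.minAreaRect(p*1000)
    e=cv2.boxPoints(r);a,b=e[1]-e[0],e[2]-e[1];L=a if np.linalg.norm(a)>np.linalg.norm(b) else b
    L=L*np.sign(L[0]);return np.round(r[0],1),np.round(r[1],1),round(float(np.arctan2(L[1],L[0])),3)
def togo(s,p,yaw):
    "shift (mm) in tool axes and turn (6deg units) from measured pose to a tool-down pose"
    A=R.from_euler("xyz",s["tool_rot"]);B=R.from_euler("xyz",[np.pi,0,yaw])
    return np.round(A.inv().apply(np.array(p)-s["position"])*1000,1),np.round(np.degrees((A.inv()*B).as_rotvec())/6,2)
E
python3 - <<'E'
from h import *
F={n:pickle.load(open(f"pics/{n}0.pkl","rb")) for n in("top","scene")}
t,s=F["top"],F["scene"]
B={"top":(290,125,368,232),"scene":(262,265,350,385)}
for n,f in F.items():
    red=cv2.bitwise_or(hsvmask(f,(0,150,90),(8,255,255)),hsvmask(f,(172,150,90),(180,255,255)))
    c=blobs(red,B[n])[0];print(n,"red",rect(f,c,.030))
    for nm,lo,hi,z in(("black",(0,0,0),(180,255,60),.060),("blue",(105,120,40),(130,255,255),.063),("yellow",(20,120,120),(35,255,255),.037)):
        for c in blobs(hsvmask(f,lo,hi),B[n],4)[:2]: print(n,nm,cv2.boundingRect(c),rect(f,c,z))
    # grey fixture & carton from z
cb={"top":(390,115,500,232),"scene":(85,285,228,445)}
for n,f in F.items():
    c=blobs(hsvmask(f,(8,60,60),(24,200,255)),cb[n])[0];print(n,"carton",rect(f,c,.03),rect(f,c,.0))
    x0,y0,x1,y1=B[n];cv2.imwrite(f"pics/c_{n}.png",cv2.resize(f["color"][y0:y1,x0:x1,::-1],None,fx=5,fy=5,interpolation=cv2.INTER_CUBIC))
E
python3 -c "
import cv2,numpy as np
a=cv2.imread('pics/c_top.png');b=cv2.imread('pics/c_scene.png');h=500
cv2.imwrite('pics/crop.png',np.hstack([a[:h],b[:h]])[:,:800])"
```

```text
top red (array([551.6, -12.4]), array([ 89.2, 130.9]), -0.153)
top black (326, 159, 8, 15) (array([555. , -12.6]), array([12.8, 28.5]), -0.119)
top black (324, 176, 7, 5) (array([530.1,  -8.5]), array([ 8.2, 11.9]), -1.558)
top blue (324, 191, 4, 5) (array([498.7,  -5.5]), array([8.1, 5.9]), 0.002)
top yellow (319, 196, 10, 16) (array([484.2,  -3.6]), array([13.7, 28.7]), -0.266)
top yellow (318, 214, 7, 5) (array([458.4,   2.5]), array([12.8,  6.4]), 1.413)
scene red (array([550. , -12.1]), array([ 88.1, 130.2]), -0.155)
scene black (302, 334, 8, 6) (array([573.8, -15.4]), array([10.9,  8.1]), 1.39)
scene blue (301, 290, 5, 9) (array([502.2,  -7.6]), array([ 6.5, 14.7]), -0.163)
scene yellow (300, 283, 9, 21) (array([486.7,  -3.8]), array([12.9, 38.3]), -0.213)
top carton (array([ 552. , -251.2]), array([205.3, 176.5]), 0.152) (array([ 561.6, -259.5]), array([211.2, 181.6]), 0.152)
scene carton (array([ 556.6, -251.3]), array([208.9, 172.4]), 0.151) (array([ 544. , -260.9]), array([218.3, 180.2]), 0.151)
```

View pics/crop.png

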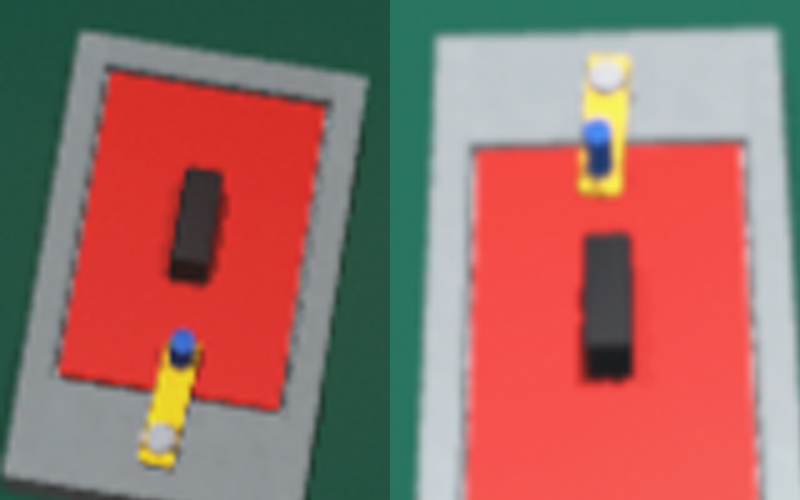

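The crop confirms it: a large red plate (89 x 131 mm measured) in a grey fixture, under a yellow tab with a blue post. It's centred near (0.551,-0.012), yaw -0.153, which puts the pivot near (0.465,0.001). The post is at (0.499,-0.006) and the carton at (0.554,-0.251), yaw 0.152. I'll start moving: straddle the post and swing it counterclockwise.

>>> carry_out([
  [0, 0, 0, 0, 0, 0.95, 185],
  [0, 0, 0, 0, 0, 0.95, 185],
  [0, 0, 0, 0, 0, 0.95, 185],
  [0, 0, 0, 0, 0, 0.95, 185],
  [0, 0, 0, 0, 0, 0.95, 185],
], force=30)

```text
clock: 0.52
position: [0.1749, -0.5998, 0.231]
tool_rot: [-3.141, 0.0, -0.219]
force: [0.6, 0.8, -0.4]
grip_width: 0.0259
```

```bash
python3 - <<'E'
from h import *
from workcell import bot
s=bot.observe();print(s["position"],s["tool_rot"],s["grip_width"],s["qpos"][6],togo(s,[.499,-.006,.11],-.2))
E
```

```text
[ 0.17492341 -0.59982874  0.23098783] [-3.14106227e+00  3.30368563e-04 -2.18565994e-01] 0.0258867704376158 -0.5540653502708586 (array([ 187.6, -649.9,  121.3]), array([-0.01,  0.  , -0.18]))
```

>>> carry_out([
  [10.5, -36, 3, 0, 0, 0, 185],
  [10.5, -36, 3, 0, 0, 0, 185],
  [10.5, -36, 3, 0, 0, 0, 185],
  [10.5, -36, 3, 0, 0, 0, 185],
  [10.5, -36, 3, 0, 0, 0, 185],
])

```text
clock: 0.93
position: [0.2648, -0.4334, 0.216]
tool_rot: [-3.141, 0.0, -0.214]
force: [1.5, -1.2, 0.5]
grip_width: 0.0236
```

>>> carry_out([
  [10.5, -36, 3, 0, 0, 0, 185],
  [10.5, -36, 3, 0, 0, 0, 185],
  [10.5, -36, 3, 0, 0, 0, 185],
  [10.5, -36, 3, 0, 0, 0, 185],
  [10.5, -36, 3, 0, 0, 0, 185],
])

```text
clock: 1.35
position: [0.3543, -0.2687, 0.2012]
tool_rot: [3.142, -0.0, -0.214]
force: [1.2, -0.8, -0.1]
grip_width: 0.0233
```

>>> carry_out([
  [10.5, -36, 3, 0, 0, 0, 185],
  [10.5, -36, 3, 0, 0, 0, 185],
  [10.5, -36, 3, 0, 0, 0, 185],
  [10.5, -36, 3, 0, 0, 0, 185],
  [10.5, -36, 3, 0, 0, 0, 185],
])

```text
clock: 1.77
position: [0.4438, -0.1039, 0.1861]
tool_rot: [-3.142, 0.0, -0.214]
force: [1.2, -0.9, 0.3]
grip_width: 0.0233
```

```bash
python3 - <<'E'
from h import *
from workcell import bot
s=bot.observe();print(s["position"],s["tool_rot"],s["grip_width"],s["qpos"],togo(s,[.499,-.006,.11],-.2))
E
```

```text
[ 0.44383078 -0.10387044  0.18614932] [-3.14158140e+00  4.65044813e-05 -2.13755812e-01] 0.023339423904531212 [ 0.19099806  0.32146202 -0.11183368  2.07170545  0.05167119  0.75100983
 -1.73749199] (array([  33.2, -107.3,   76.1]), array([-0.  ,  0.  , -0.13]))
```

>>> carry_out([
  [11, -36, 20, 0, 0, 0, 185],
  [11, -36, 20, 0, 0, 0, 185],
  [11, -35, 20, 0, 0, 0, 185],
  [0, 0, 26, 0, 0, -0.1, 185],
  [0, 0, 0, 0, 0, 0, 185],
])

```text
clock: 2.18
position: [0.4959, -0.0076, 0.0974]
tool_rot: [3.141, 0.005, -0.199]
force: [-1.6, 0.0, -0.3]
grip_width: 0.0234
```

```bash
python3 - <<'E'
from h import *
from workcell import bot
s=bot.observe();print(s["qpos"],togo(s,[.499,-.006,.044],-.2))
f=bot.grab_frame("scene");g=bot.grab_frame("top")
cv2.imwrite("pics/a1.png",cv2.resize(np.hstack([f["color"][180:400,230:420],g["color"][90:310,230:420]])[:,:,::-1],None,fx=2,fy=2))
E
```

```text
[-0.01346562  0.5257884  -0.11857649  2.03737408  0.10525612  0.58938384
 -1.97376411] (array([ 3. , -2.2, 53.4]), array([0.01, 0.05, 0.01]))
```

View pics/a1.png

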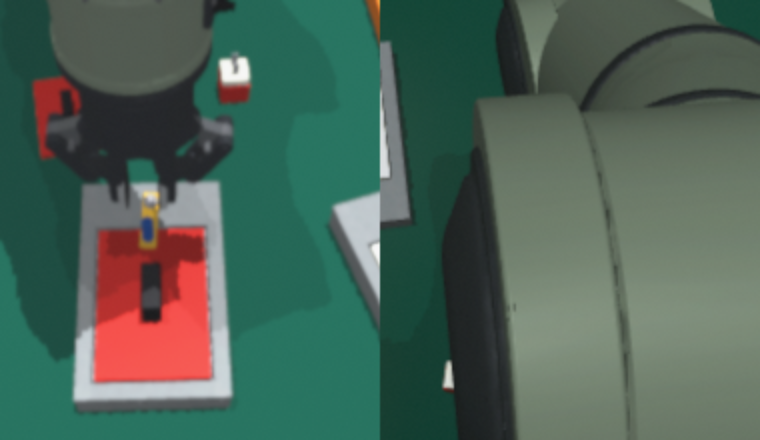

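The scene crop shows the fingers at columns 120 and 170, on either side of the tab post at (149,230). The lateral position is good, so I'll descend.

>>> carry_out([
  [3, -2, 15, 0, 0, 0, 185],
  [0, 0, 15, 0, 0, 0, 185],
  [0, 0, 12, 0, 0, 0, 185],
  [0, 0, 10, 0, 0, 0, 185],
  [0, 0, 0, 0, 0, 0, 185],
])

```text
clock: 2.7
position: [0.5004, -0.0092, 0.049]
tool_rot: [3.141, 0.001, -0.205]
force: [-0.1, 0.1, 0.2]
grip_width: 0.0234
```

```bash
python3 - <<'E'
from h import *
from workcell import bot
s=bot.observe();print(s["force"],togo(s,[.499,-.006,.044],-.2))
E
```

```text
[-0.06007042  0.13715213  0.24980148] (array([-2.1, -2.9,  5. ]), array([ 0.  ,  0.01, -0.05]))
```

>>> carry_out([
  [-2, -3, 3, 0, 0, 0, 185],
  [-0.2, -3.4, 0, 0, 0, -0.95, 185],
  [-0.2, -3.4, 0, 0, 0, -0.95, 185],
  [-0.2, -3.4, 0, 0, 0, -0.95, 185],
  [-0.2, -3.4, 0, 0, 0, -0.95, 185],
])

```text
clock: 3.12
position: [0.4997, 0.0084, 0.0473]
tool_rot: [3.141, -0.001, 0.199]
force: [0.2, -0.8, -1.5]
grip_width: 0.0235
```

>>> carry_out([
  [-0.2, -3.4, 0, 0, 0, -0.95, 185],
  [-0.2, -3.4, 0, 0, 0, -0.95, 185],
  [-0.2, -3.4, 0, 0, 0, -0.95, 185],
  [-0.2, -3.4, 0, 0, 0, -0.95, 185],
  [-0.2, -3.4, 0, 0, 0, -0.95, 185],
])

```text
clock: 3.53
position: [0.4924, 0.0235, 0.0473]
tool_rot: [3.14, -0.001, 0.696]
force: [-0.5, -2.0, -0.4]
grip_width: 0.0235
```

```bash
python3 - <<'E'
from h import *
from workcell import bot
s=bot.observe();th=s["tool_rot"][2]
print(th,s["force"],s["moment"],togo(s,[.465+.034*np.cos(th),.001+.034*np.sin(th),.046],th))
E
```

```text
0.6963423501518513 [-0.52362186 -1.9919957  -0.40410936] [-0.31693988 -0.04572081 -0.02651158] (array([-1.4, -0.3,  1.3]), array([ 0.01, -0.01, -0.  ]))
```

>>> carry_out([
  [-1, -3.4, 0, 0, 0, -0.95, 185],
  [-0.2, -3.4, 0, 0, 0, -0.95, 185],
  [-0.2, -3.4, 0, 0, 0, -0.95, 185],
  [-0.2, -3.4, 0, 0, 0, -0.95, 185],
  [-0.2, -3.4, 0, 0, 0, -0.95, 185],
])

```text
clock: 3.95
position: [0.4785, 0.033, 0.0474]
tool_rot: [3.139, -0.001, 1.194]
force: [2.7, -0.0, 0.7]
grip_width: 0.0237
```

>>> carry_out([
  [-0.2, -3.4, 0, 0, 0, -0.95, 185],
  [-0.2, -3.4, 0, 0, 0, -0.95, 185],
  [-0.2, -3.4, 0, 0, 0, -0.95, 185],
  [0, 0, 0, 0, 0, 0, 185],
  [0, 0, 0, 0, 0, 0, 185],
])

```text
clock: 4.37
position: [0.4681, 0.0349, 0.0469]
tool_rot: [3.141, 0.0, 1.484]
force: [0.2, -0.3, 0.2]
grip_width: 0.0231
```

>>> carry_out([
  [0, 0, -15, 0, 0, 0, 185],
  [0, 0, -20, 0, 0, 0, 185],
  [0, 0, -30, 0, 0, 0, 185],
  [0, 0, -30, 0, 0, 0, 100],
  [0, 0, 0, 0, 0, 0, 50],
])

```text
clock: 4.78
position: [0.4698, 0.0356, 0.1459]
tool_rot: [3.136, -0.001, 1.484]
force: [1.2, 0.1, 0.4]
grip_width: 0.0465
```

```bash
python3 - <<'E'
from h import *
from workcell import bot
s=bot.observe();print(s["qpos"],togo(s,[.551,-.012,.14],-.153))
f=bot.grab_frame("scene");pickle.dump(f,open("pics/s2.pkl","wb"))
B=(262,265,350,385)
red=cv2.bitwise_or(hsvmask(f,(0,150,60),(8,255,255)),hsvmask(f,(172,150,60),(180,255,255)))
print(rect(f,blobs(red,B)[0],.03))
for c in blobs(hsvmask(f,(105,120,40),(130,255,255)),B,4)[:2]:print(cv2.boundingRect(c),ray(f,c[:,0].mean(0),.05))
cv2.imwrite("pics/a2.png",cv2.resize(f["color"][180:400,200:480][:,:,::-1],None,fx=2,fy=2))
E
```

```text
[ 0.31898673  0.47379462 -0.67060759  2.05449707  0.4329848   0.74727239
 -0.70790889] (array([-40.4,  85. ,   6.4]), array([ 0.04, -0.05, 15.63]))
(array([550.4, -12.3]), array([ 88.1, 129.5]), -0.152)
(323, 272, 5, 11) [[0.47051577 0.03464906 0.05      ]]
```

View pics/a2.png

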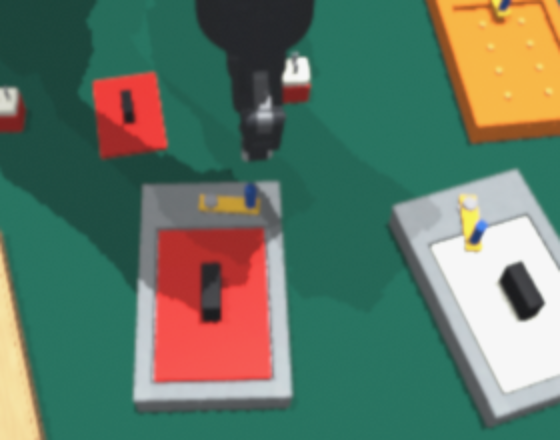

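The tab is now aside: the post at (0.4705,0.035) gives a joint angle of about 1.56 rad, and the cover hasn't moved. Next I'll move over the handle and turn back.

>>> carry_out([
  [-13.5, 28.3, 2, 0, 0, 0, 0],
  [-13.5, 28.3, 2, 0, 0, 0, 0],
  [-13.5, 28.3, 2, 0, 0, 0, 0],
  [0, 0, 0, 0, 0, 0.98, 0],
  [0, 0, 0, 0, 0, 0.98, 0],
])

```text
clock: 5.25
position: [0.5496, -0.0133, 0.1341]
tool_rot: [-3.14, 0.0, 1.273]
force: [-0.5, 1.1, 0.3]
grip_width: 0.0852
```

>>> carry_out([
  [0, 0, 0, 0, 0, 0.98, 0],
  [0, 0, 0, 0, 0, 0.98, 0],
  [0, 0, 0, 0, 0, 0.98, 0],
  [0, 0, 0, 0, 0, 0.98, 0],
  [0, 0, 0, 0, 0, 0.98, 0],
])

```text
clock: 5.67
position: [0.5488, -0.0123, 0.1348]
tool_rot: [-3.141, 0.001, 0.761]
force: [0.1, -0.0, 0.5]
grip_width: 0.0854
```

>>> carry_out([
  [0, 0, 0, 0, 0, 0.98, 0],
  [0, 0, 0, 0, 0, 0.98, 0],
  [0, 0, 0, 0, 0, 0.98, 0],
  [0, 0, 0, 0, 0, 0.98, 0],
  [0, 0, 0, 0, 0, 0.98, 0],
])

```text
clock: 6.08
position: [0.5488, -0.0122, 0.1348]
tool_rot: [3.141, 0.001, 0.248]
force: [1.0, -0.7, -0.1]
grip_width: 0.0854
```

>>> carry_out([
  [0, 0, 0, 0, 0, 0.98, 0],
  [0, 0, 0, 0, 0, 0.98, 0],
  [0, 0, 0, 0, 0, 0.98, 0],
  [0, 0, 0, 0, 0, 0.98, 0],
  [0, 0, 0, 0, 0, 0, 0],
])

```text
clock: 6.5
position: [0.5488, -0.0121, 0.1349]
tool_rot: [3.141, 0.0, -0.162]
force: [-1.0, 0.4, -0.5]
grip_width: 0.0853
```

```bash
python3 - <<'E'
from h import *
from workcell import bot
s=bot.observe();print(s["qpos"],togo(s,[.551,-.012,.035],-.153))
E
```

```text
[ 0.06719899  0.53349248 -0.20942969  1.88026559  0.15748536  0.74419115
 -1.96273617] (array([ 2.2, -0.5, 99.9]), array([ 0.01,  0.  , -0.08]))
```

>>> carry_out([
  [2, -0.5, 25, 0, 0, -0.1, 0],
  [0, 0, 25, 0, 0, 0, 0],
  [0, 0, 22, 0, 0, 0, 0],
  [0, 0, 15, 0, 0, 0, 0],
  [0, 0, 10, 0, 0, 0, 0],
])

```text
clock: 6.92
position: [0.5501, -0.012, 0.0363]
tool_rot: [3.141, 0.002, -0.142]
force: [-0.3, -0.5, 0.9]
grip_width: 0.0857
```

>>> carry_out([
  [0, 0, 1, 0, 0, 0, 0],
  [0, 0, 0, 0, 0, 0, 120],
  [0, 0, 0, 0, 0, 0, 180],
  [0, 0, 0, 0, 0, 0, 255],
  [0, 0, 0, 0, 0, 0, 255],
], force=50)

```text
clock: 7.33
position: [0.5516, -0.0119, 0.0381]
tool_rot: [-3.141, -0.001, -0.143]
force: [-0.4, 0.1, 0.1]
grip_width: 0.0386
```

>>> carry_out([
  [0, 0, 0, 0, 0, 0, 255],
  [0, 0, 0, 0, 0, 0, 255],
  [0, 0, 0, 0, 0, 0, 255],
])

```text
clock: 7.58
position: [0.5513, -0.0119, 0.0379]
tool_rot: [-3.141, -0.001, -0.144]
force: [-1.4, -0.6, 9.0]
grip_width: 0.015
```

>>> carry_out([
  [0, 0, 0, 0, 0, 0, 255],
  [0, 0, 0, 0, 0, 0, 255],
  [0, 0, -4, 0, 0, 0, 255],
  [0, 0, -6, 0, 0, 0, 255],
  [0, 0, -8, 0, 0, 0, 255],
], force=60)

```text
clock: 8.0
position: [0.5508, -0.0119, 0.0556]
tool_rot: [3.142, 0.001, -0.143]
force: [-0.7, 0.1, -1.9]
grip_width: 0.0145
```

>>> carry_out([
  [0, 0, -15, 0, 0, 0, 255],
  [0, 0, -20, 0, 0, 0, 255],
  [0, 0, -20, 0, 0, 0, 255],
  [0, 0, -20, 0, 0, 0, 255],
  [0, 0, 0, 0, 0, 0, 255],
])

```text
clock: 8.42
position: [0.5527, -0.0119, 0.1344]
tool_rot: [-3.141, -0.005, -0.144]
force: [0.5, 0.5, -2.4]
grip_width: 0.0149
```

```bash
python3 - <<'E'
from h import *
from workcell import bot
s=bot.observe();print(s["qpos"],s["force"],s["grip_width"],togo(s,[.554,-.251,.14],.152))
f=bot.grab_frame("scene")
cv2.imwrite("pics/a3.png",cv2.resize(f["color"][180:440,80:480][:,:,::-1],None,fx=2,fy=2))
E
```

```text
[ 0.0721043   0.53750067 -0.21608239  1.87502829  0.16398293  0.74098169
 -1.94968061] [ 0.46322758  0.53307115 -2.38733305] 0.014948003335600212 (array([ 35.5, 236.5,  -5.7]), array([-0.  , -0.05, -2.82]))
```

View pics/a3.png

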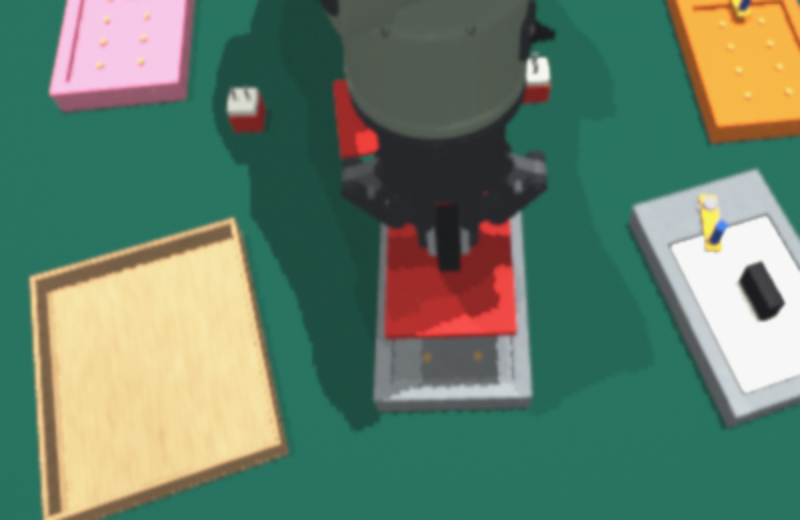

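The plate is gripped and lifted flat (2.4 N), with the carton empty on the left. I'll carry it across.

>>> carry_out([
  [5, 25, 0, 0, 0, 0, 255],
  [5, 35, 0, 0, 0, 0, 255],
  [5, 35, 0, 0, 0, 0, 255],
  [5, 35, 0, 0, 0, 0, 255],
  [5, 35, 0, 0, 0, 0, 255],
])

```text
clock: 8.88
position: [0.5515, -0.1804, 0.1298]
tool_rot: [-3.142, 0.001, -0.143]
force: [1.1, -0.1, -0.5]
grip_width: 0.0147
```

>>> carry_out([
  [5, 35, 0, 0, 0, 0, 255],
  [5, 35, 0, 0, 0, 0, 255],
  [0, 0, 0, 0, 0, -0.94, 255],
  [0, 0, 0, 0, 0, -0.94, 255],
  [0, 0, 0, 0, 0, -0.94, 255],
])

```text
clock: 9.3
position: [0.5515, -0.25, 0.1294]
tool_rot: [-3.141, 0.001, 0.156]
force: [-0.9, 0.2, -1.6]
grip_width: 0.0148
```

>>> carry_out([
  [0, 0, 0, 0, 0, 0, 255],
  [0, 0, 0, 0, 0, 0, 255],
])

```text
clock: 9.47
position: [0.5517, -0.2495, 0.1298]
tool_rot: [-3.141, 0.001, 0.149]
force: [-0.3, 0.5, -2.0]
grip_width: 0.0146
```

```bash
python3 - <<'E'
from h import *
from workcell import bot
s=bot.observe();print(s["qpos"],s["force"],s["grip_width"],togo(s,[.554,-.251,.021],.152))
f=bot.grab_frame("scene")
cv2.imwrite("pics/a4.png",cv2.resize(f["color"][180:440,80:480][:,:,::-1],None,fx=2,fy=2))
E
```

```text
[ 0.51890042  0.62277715 -0.27940368  1.72942069  0.2210568   0.8211684
 -1.28439052] [-0.30890527  0.5114978  -1.96168106] 0.014574200984970193 (array([  2.1,   1.9, 108.8]), array([-0.01,  0.01, -0.03]))
```

View pics/a4.png

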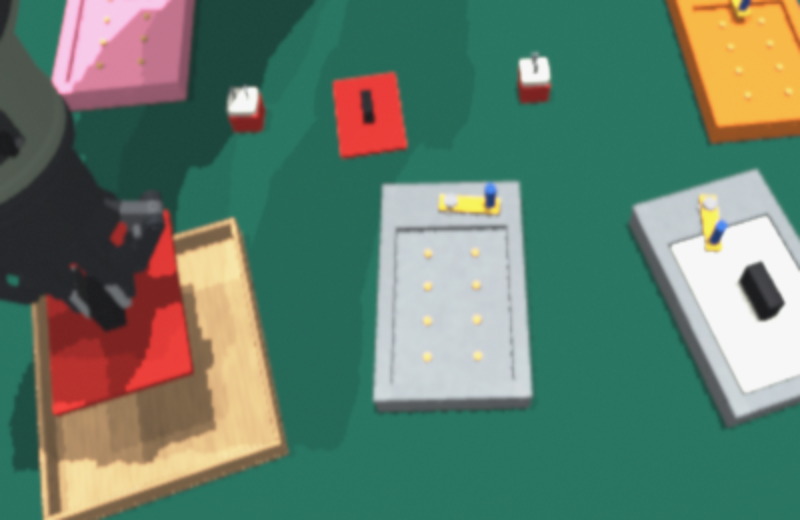

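The plate hangs level over the carton and lined up with it. The tab at (470,204) in the crop is still aside. I'll lower it slowly.

>>> carry_out([
  [2, 2, 20, 0, 0, 0, 255],
  [0, 0, 20, 0, 0, 0, 255],
  [0, 0, 20, 0, 0, 0, 255],
  [0, 0, 16, 0, 0, 0, 255],
  [0, 0, 10, 0, 0, 0, 255],
])

```text
clock: 9.93
position: [0.5537, -0.2507, 0.0425]
tool_rot: [-3.141, 0.002, 0.15]
force: [-0.7, -0.3, -0.7]
grip_width: 0.0152
```

>>> carry_out([
  [0, 0, 6, 0, 0, 0, 255],
  [0, 0, 5, 0, 0, 0, 255],
  [0, 0, 4, 0, 0, 0, 255],
  [0, 0, 3, 0, 0, 0, 255],
  [0, 0, 0, 0, 0, 0, 255],
])

```text
clock: 10.35
position: [0.5544, -0.2512, 0.0262]
tool_rot: [3.142, -0.0, 0.151]
force: [-0.2, -0.4, -1.6]
grip_width: 0.015
```

>>> carry_out([
  [0, 0, 0, 0, 0, 0, 255],
])

```text
clock: 10.43
position: [0.5545, -0.2512, 0.0266]
tool_rot: [3.141, -0.0, 0.152]
force: [-0.2, -0.4, -0.6]
grip_width: 0.0152
```

>>> carry_out([
  [0, 0, 2, 0, 0, 0, 255],
  [0, 0, 1, 0, 0, 0, 255],
  [0, 0, 1, 0, 0, 0, 255],
  [0, 0, 1, 0, 0, 0, 255],
  [0, 0, 0, 0, 0, 0, 255],
])

```text
clock: 10.85
position: [0.5543, -0.2512, 0.0211]
tool_rot: [-3.142, 0.0, 0.152]
force: [0.3, -0.4, -0.8]
grip_width: 0.0145
```

>>> carry_out([
  [0, 0, 1, 0, 0, 0, 255],
  [0, 0, 0, 0, 0, 0, 255],
])

```text
clock: 11.02
position: [0.5543, -0.2512, 0.0201]
tool_rot: [-3.141, 0.0, 0.152]
force: [-0.4, 0.2, -1.0]
grip_width: 0.0149
```

>>> carry_out([
  [0, 0, 1, 0, 0, 0, 255],
  [0, 0, 1, 0, 0, 0, 255],
  [0, 0, 0, 0, 0, 0, 255],
])

```text
clock: 11.27
position: [0.5544, -0.2512, 0.0199]
tool_rot: [3.141, -0.0, 0.152]
force: [-10.8, 5.1, 32.6]
grip_width: 0.0149
```

The plate is on the floor: 33 N upward at TCP height 0.020, as expected. I'll ease off, open and retreat.

>>> carry_out([
  [0, 0, -1.5, 0, 0, 0, 255],
  [0, 0, 0, 0, 0, 0, 190],
  [0, 0, 0, 0, 0, 0, 150],
  [0, 0, 0, 0, 0, 0, 100],
  [0, 0, 0, 0, 0, 0, 60],
])

```text
clock: 11.68
position: [0.5543, -0.2512, 0.0196]
tool_rot: [-3.141, 0.0, 0.152]
force: [-0.2, -0.6, -0.1]
grip_width: 0.0573
```

>>> carry_out([
  [0, 0, 0, 0, 0, 0, 60],
  [0, 0, -10, 0, 0, 0, 60],
  [0, 0, -25, 0, 0, 0, 60],
  [0, 0, -35, 0, 0, 0, 60],
  [0, 0, -35, 0, 0, 0, 60],
])

```text
clock: 12.1
position: [0.5539, -0.2509, 0.1262]
tool_rot: [-3.141, 0.001, 0.152]
force: [0.6, -0.8, 0.6]
grip_width: 0.0652
```

>>> carry_out([
  [-30, 0, -25, 0, 0, 0, 60],
  [-38, 0, 0, 0, 0, 0, 60],
  [-38, 0, 0, 0, 0, 0, 60],
  [-30, 0, 0, 0, 0, 0, 60],
  [0, 0, 0, 0, 0, 0, 60],
])

```text
clock: 12.52
position: [0.4143, -0.2733, 0.1505]
tool_rot: [3.141, 0.003, 0.148]
force: [1.0, -2.1, -0.6]
grip_width: 0.0653
```

```bash
python3 - <<'E'
from h import *
from workcell import bot
s=bot.observe();print(s["position"],s["force"],s["grip_width"])
f=bot.grab_frame("scene")
red=cv2.bitwise_or(hsvmask(f,(0,150,60),(8,255,255)),hsvmask(f,(172,150,60),(180,255,255)))
print([rect(f,c,.012) for c in blobs(red,(85,270,228,445))[:2]])
for c in blobs(hsvmask(f,(105,120,40),(130,255,255)),(262,255,350,385),4)[:1]:print(ray(f,c[:,0].mean(0),.05))
cv2.imwrite("pics/a5.png",cv2.resize(f["color"][180:450,80:480][:,:,::-1],None,fx=2,fy=2))
E
```

```text
[ 0.41432653 -0.27328955  0.15052683] [ 0.9661621  -2.06921712 -0.55103985] 0.06529339113497533
[(array([ 553.5, -249.7]), array([131.2,  89.8]), 0.145)]
[[0.46960989 0.03489746 0.05      ]]
```

View pics/a5.png

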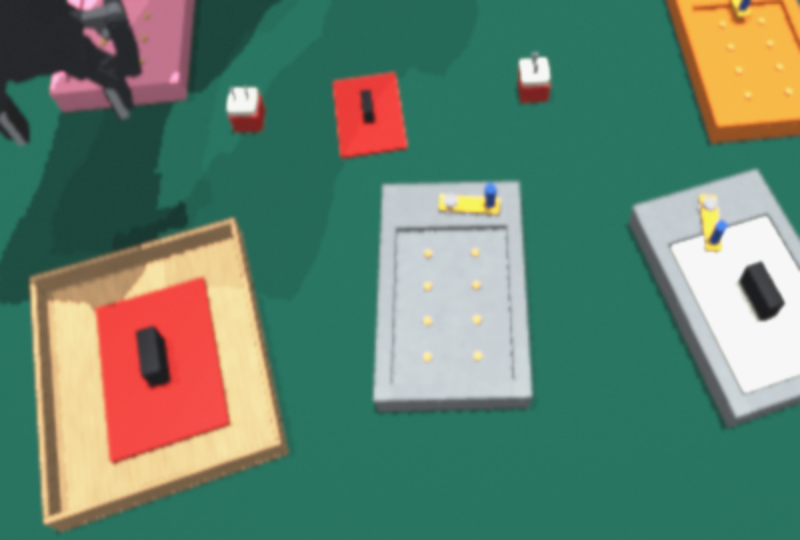

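The cover lies flat, handle up, in the middle of the carton. The tab is still aside, the white cover is in place and the gripper is clear. I'll hand the job in.

```bash
python3 -c "
from workcell import bot
print(bot.job_done())"
```

```text
the job is handed in; nothing more can be done
None
```

The job is handed in after about 12.6 s of robot time. I swung the red cover's yellow tab aside counterclockwise by its blue post. Then I lifted the large red cover by its handle, lowered it into the carton until it touched the floor, and backed the gripper off.

- **Red cover:** it measured 131 x 90 mm at (0.5535, -0.250), about 2 mm from the measured carton centre, and it lies flat with the handle up.
- **Tab:** it is about 1.56 rad aside, worked out from the post's position in the camera image.
- **White cover:** it looked unmoved in the last picture, but I did not measure its position.
- **Gripper:** it is clear of everything, with its tip 0.15 m above the table.

No check failed. The only large force was a brief 33 N upward at the wrist when the cover touched the carton floor, which I eased off before opening the gripper.

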